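# Wind the worm-drive board holder up one scale division and clamp it

### The job

The opened phone sits in the worm-drive tilting holder, a little past the 15 degree mark. Hold its crank post lightly and wind the handwheel clockwise until the holder has come up to the next long mark of the scale, 30 degrees, without running past it; then press the clamp lever down until the clamp is firmly tight, but do not strain it. Leave everything else on the bench where it is.

Things in the scene. Friction and masses are not known exactly. Their poses are not given: they have to be found in the camera images.
- stage: worm-drive tilting holder fixed to the bench: grey base 170 (x) x 270 (y) x 16 mm, origin under its centre, z up; -x faces the robot, +y is the gearbox and handwheel end, -y the clamp end. In this frame wheel_centre lies at x -38, y 118 and the clamp lever's origin at x 0, y -112 mm. The tilt axis runs along y, 90 mm up; the holder's +x edge rises as it tilts
- tilt (a joint): tilt of the phone holder, rad: 0 = level, grows as the edge away from the robot rises. Read against the fixed index over the bright scale drum beside the gearbox (long marks at 0, 15, 30, 45 degrees, short ones every 5). Moved only by the worm, which locks it: 3 degrees for each turn of the handwheel, once the play in the drive is taken up. It starts between 15.5 and 19 degrees
- wheel_centre (a point): on the handwheel's vertical axis, at the top face of its steel disc (76 mm diameter, 9 mm thick, a hub 2 mm proud), 161 mm above the bench. Turning it clockwise seen from above raises the tilt, after up to a third of a turn of free play (nearly no force); then it takes 3 to 6 N at the crank post. It stays where it is left
- post_grip (a point): upright black crank post on the handwheel's disc: plastic sleeve 14 mm diameter, 32 mm tall, spins freely on its pin; grip under 30 N. This point is on its axis 10 mm below its top and 23 mm above the disc, the height to take it (tool straight down, any yaw, held level all the way round). It goes round the wheel's axis at 28 mm radius
- crank_post: the same crank post; origin at its foot, 1.5 mm above the disc, z up along it
- clamp_lever: trunnion clamp lever at the -y end of the holder; origin on the tilt axis, about which it turns. Arm 75 mm long, from its hub up and towards the robot (stage -x), 21 to 28 degrees above level when slack. Pressing its ball down turns it: free travel (under 2 N) until it stands somewhere between 19 degrees above and 16 below level (each time another), then it stiffens; stays where left
- lever_ball (a point): centre of the lever's black ball knob, 24 mm diameter, 38 mm outboard (-y) of the lever's origin, 75 mm from the tilt axis; it moves on an arc about that axis. Press it from above with the shut fingers. Once the clamp bites the ball drops 1 to 2 mm for each further N: firmly tight at 8 to 10 N on the ball square to the lever, too loose below 7 N, strained above 11 N
- cradle: the tilting holder itself: aluminium plate 165 x 125 mm with the phone (147 x 72 mm) between two jaws, its top level with the tilt axis; origin on the tilt axis in the middle. The clamp's shoe presses on the end of its shaft, inside the cheek, hidden from view
- phone: spare phone lying flat, 150 x 73 x 8 mm; leave alone
- tape: red roll of tape lying flat, 90 mm diameter, 18 mm high; leave alone
- flux_bottle: small white bottle standing, 38 mm diameter, 95 mm high; leave alone
- screwdriver: blue screwdriver lying by the clamp side, 150 mm long, handle 26 mm thick; leave alone
- phone_box: white and orange phone carton, 167 x 90 x 54 mm; leave alone
- screw_tray: steel screw tray with compartments, 100 x 75 x 14 mm; leave alone
- cell: black phone battery lying in front of the holder's base, 92 x 40 x 6 mm; leave alone
- suction_cup: small black suction-cup puller standing behind the holder's base, 48 mm diameter, 34 mm high; leave alone

How it is judged:
By the outcome, as a careful person would: the job done as asked, in the order asked, and still so for the second after the job is handed in, with the robot touching nothing.
It also fails if it takes over 72 s, if anything falls off the work surface, if the arm or the gripper's body presses on something with over 40 N, if the wrist force passes 120 N, or if a joint passes its speed limit or range.

### The arm

A 6-joint arm with a two-finger parallel gripper is mounted at the origin on the work surface. World frame = base frame: x ahead of the robot, y to its left, z up, the work surface at z = 0. Lengths are in m, angles in rad, forces in N, time in s.
With the tool pointing down it reaches from about 0.375 to 0.975 m from the base axis. Payload 3.8 kg.
Tool frame: the origin (TCP) lies midway between the tips of the shut fingers; the grasp point (between the pads) lies 19 mm behind it; x points along the fingers, y is the direction in which the jaws open and shut, and the axes are right-handed (so a half turn about x gives the same grasp; the last joint's range is limited). The gripper opens to 88 mm and grips with 3 to 60 N. Pads are 18 mm wide; open, the fingers measure 123 mm over their backs; the gripper's body (75 mm by 187 mm) begins 45 mm behind the grasp point.
Start: joints at [-1.247, 0.264, 1.604, -0, 1.274, -0.037], TCP at [0.238, -0.632, 0.239] pointing down, gripper open.
Joint ranges: [-2.63, 2.63], [-0.94, 2.18], [0.31, 2.57], [-1.31, 4.45], [0, 2.66], [-2.55, 2.55]. Speed limits (rad/s): [2.57, 2.57, 3.14, 3.14, 3.14, 3.14].

### API

Orientations are given as a rotation vector (axis times angle).
In Python, from cell import manip, inverse_kinematics, cams, order gives the robot as it stands. Calls block until the motion is done:
- manip.move_pose(position, orientation): joint-space move of the TCP to a pose.
- manip.move_linear(position, rate=0.15, rot=None): straight line of the TCP; rot=None keeps the orientation; rate is the mean speed in m/s.
- manip.set_joints(angles): joint-space move.
- manip.set_gripper(opening, force=None): finger opening in m; force is the grip in N (None keeps the last); returns when the fingers have stopped.
- manip.dwell(seconds).
- inverse_kinematics(position, orientation): joint angles nearest the present ones, or None.
- manip.state(): the state.
- cams.capture(name): name is "side" or "top" or "wrist"; returns a dict with "image" (480x640x3 uint8, blue, green, red), "z_map" (480x640 float32, m along the optical axis (not along the pixel's ray), 0 where there is no reading), "intrinsics" (3x3 intrinsics, pixels), "position" and "orientation" of the camera in the world; the wrist camera has in their place "T_tool_cam" (4x4, takes a point from camera to tool coordinates, whose origin is the TCP and whose axes are the tool frame's). Camera axes: x right, y down, z forward; pixel columns grow to the right and rows downward; lengths in m; the calibration is good to about 2 mm. A picture is of the moment at which its call begins: read the wrist's pose just before it.
A pose or a line that the arm cannot do raises manip.IKError and nothing moves.
- order.close_job(): hands the job in, once; it reports no verdict.
The state is a dict: "clock": time; "joint_pos": joint angles; "joint_velocities": joint speeds; "tau": joint torques, N m; "tool_pos": TCP position; "tcp_rot": TCP orientation; "contact_force": force on the tool from outside, world axes, zero at the start; "moment": the same for the moment, N m; "gripper_width": finger opening in m.
Only numpy, scipy, OpenCV 4.12 (cv2) and the standard library are available. Lean on these libraries where they do the work, as an engineer would, in place of code of your own. Each camera call takes 0.05 s, during which the arm holds its last target. There are 200 camera calls.

## Working session

There is one attempt and no reset: what is moved stays moved. The work goes in short steps, each a Python script; the robot and the scene stay as the last script left them, time stands still between calls to the robot, and variables do not carry over. Pictures are saved under pics/ and viewed, about 8 in all and at most 12, crops included, and the job is handed in when it is done.

```bash
mkdir -p pics; ls; python3 - <<'E'
from cell import manip,cams
import cv2,numpy as np
for n in("top","side"):
    c=cams.capture(n); cv2.imwrite(f"pics/{n}0.png",c["image"]); np.savez(f"{n}0.npz",**c)
    print(n,c["intrinsics"].tolist(),c["position"],c["orientation"])
s=manip.state();print(s["clock"],s["tool_pos"],s["tcp_rot"],s["contact_force"])
E
```

```text
pics
top [[468.831189302208, 0.0, 312.7937890705059], [0.0, 468.831189302208, 242.22868540230334], [0.0, 0.0, 1.0]] [ 0.42703773 -0.00205817  1.36064207] [-2.17188514  2.15538852 -0.1271879 ]
side [[448.79351243677434, 0.0, 317.68848513179375], [0.0, 448.79351243677434, 241.41357158798343], [0.0, 0.0, 1.0]] [0.45253255 0.84759038 0.62252894] [-0.17082944  2.64745396 -1.50278592]
0.1 [ 0.23808948 -0.63092251  0.23751027] [ 2.02527757  0.3714782  -2.02584454] [-0.06509833  0.01985372 -0.63336243]
```

View pics/top0.png

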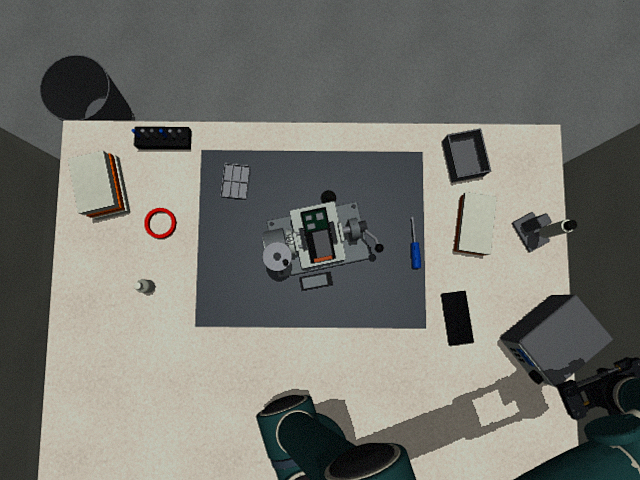

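View pics/side0.png

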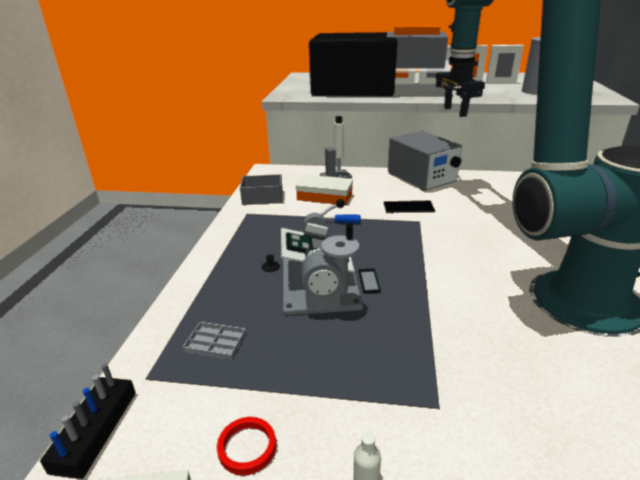

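```bash
cat > h.py <<'E'
import numpy as np,cv2
from scipy.spatial.transform import Rotation as R
def ray(c,uv,z,T=None):
    uv=np.atleast_2d(np.asarray(uv,float));K=c["intrinsics"]
    d=np.c_[(uv-[K[0,2],K[1,2]])/[K[0,0],K[1,1]],np.ones(len(uv))]
    Rm,p=(R.from_rotvec(c["orientation"]).as_matrix(),c["position"]) if T is None else (T[:3,:3],T[:3,3])
    d=d@Rm.T
    return p+d*((z-p[2])/d[:,2])[:,None]
def cloud(c,T=None):
    K=c["intrinsics"];v,u=np.mgrid[:480,:640];Z=c["z_map"]
    P=np.stack([(u-K[0,2])/K[0,0]*Z,(v-K[1,2])/K[1,1]*Z,Z],-1)
    Rm,p=(R.from_rotvec(c["orientation"]).as_matrix(),c["position"]) if T is None else (T[:3,:3],T[:3,3])
    return P@Rm.T+p
def wristT(s,c):
    T=np.eye(4);T[:3,:3]=R.from_rotvec(s["tcp_rot"]).as_matrix();T[:3,3]=s["tool_pos"]
    return T@c["T_tool_cam"]
E
python3 - <<'E'
from h import *
c=dict(np.load("top0.npz"));P=cloud(c);im=c["image"]
cv2.imwrite("pics/topc.png",cv2.resize(im[185:295,245:395],None,fx=5,fy=5,interpolation=cv2.INTER_CUBIC))
m=(c["z_map"]>0)&(abs(P[...,2]-.161)<.008);m[:,:255]=0;m[:,300:]=0;m[:220]=0;m[285:]=0
q=P[m];print(len(q),q.mean(0),q.min(0),q.max(0))
hull=cv2.minEnclosingCircle((q[:,:2]*1000).astype(np.float32));print(hull)
m2=P[...,2]>.175;m2&=c["z_map"]>0
v,u=np.nonzero(m2);k=(u>255)&(u<395)&(v>190)&(v<290)
for a,b in zip(u[k],v[k]):print(a,b,P[b,a].round(3),im[b,a],end=';')
print(P[247,378],P[257,372])
E
```

```text
650 [0.52890213 0.08880537 0.16215023] [0.49272184 0.05063348 0.15581177] [0.56532509 0.12550633 0.16844983]
((528.675048828125, 88.33613586425781), 38.02587890625)
284 259 [0.519 0.067 0.194] [66 65 62];285 259 [0.519 0.064 0.196] [29 21 25];283 260 [0.516 0.069 0.194] [33 32 32];284 260 [0.517 0.067 0.189] [ 7 13 13];285 260 [0.516 0.064 0.192] [ 9 14 14];286 260 [0.516 0.062 0.194] [ 7 13  7];282 261 [0.514 0.072 0.195] [76 72 67];283 261 [0.513 0.069 0.198] [13  9 10];284 261 [0.514 0.067 0.195] [21 19 17];285 261 [0.514 0.064 0.197] [26 29 27];286 261 [0.514 0.062 0.195] [25 29 30];287 261 [0.514 0.059 0.197] [0 0 0];282 262 [0.511 0.072 0.194] [106 106 101];283 262 [0.511 0.069 0.199] [40 37 35];284 262 [0.511 0.066 0.199] [19 18 22];285 262 [0.511 0.064 0.195] [22 22 23];286 262 [0.511 0.061 0.197] [29 28 25];287 262 [0.511 0.059 0.199] [2 0 0];283 263 [0.509 0.069 0.196] [55 54 50];284 263 [0.509 0.067 0.191] [9 9 7];285 263 [0.508 0.064 0.199] [12 16 22];286 263 [0.509 0.062 0.195] [ 9 16 15];287 263 [0.509 0.059 0.191] [0 0 0];284 264 [0.506 0.066 0.196] [4 6 2];285 264 [0.506 0.064 0.199] [4 6 4];286 264 [0.506 0.062 0.194] [0 3 0];[ 0.5574089  -0.17717941  0.13025651] [ 0.54155751 -0.17762892  0.0028015 ]
```

View pics/topc.png

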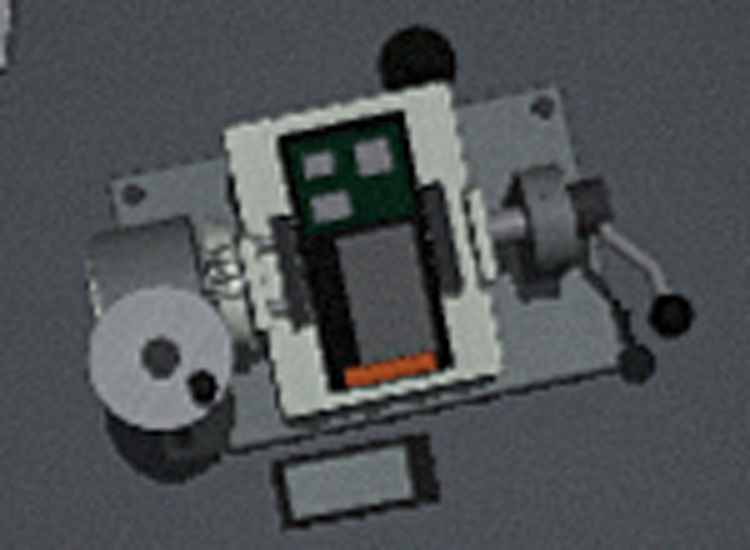

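```bash
cat >> h.py <<'E'
W=np.array([.5287,.0883]);PS=np.array([.512,.0655])
def down(a):
    x=np.array([0,0,-1.]);y=np.array([np.cos(a),np.sin(a),0]);return R.from_matrix(np.c_[x,y,np.cross(x,y)]).as_rotvec()
def tilt(c,yaw=np.radians(11.8),T=None):
    P=cloud(c,T);o=np.array([.590,-.0194]);d=P[...,:2]-o
    sx=d[...,0]*np.cos(yaw)+d[...,1]*np.sin(yaw);sy=-d[...,0]*np.sin(yaw)+d[...,1]*np.cos(yaw);z=P[...,2]
    m=(c["z_map"]>0)&(abs(sx)<.085)&(abs(sy)<.06)&(z>.04)&(c["image"].min(-1)>120)
    for _ in range(4):
        A=np.c_[sx[m],sy[m],np.ones(m.sum())];k=np.linalg.lstsq(A,z[m],rcond=None)[0]
        m&=abs(k[0]*sx+k[1]*sy+k[2]-z)<.006
    return np.degrees(np.arctan(k[0])),k,m.sum()
E
python3 - <<'E'
from h import *
from cell import manip,cams,inverse_kinematics
c=dict(np.load("top0.npz"));print(tilt(c))
w=cams.capture("wrist");print(w["T_tool_cam"].round(3).tolist(),w["intrinsics"][0,0])
s=manip.state();print(R.from_rotvec(s["tcp_rot"]).as_matrix().round(2).tolist())
for a in np.radians([-180,-135,-90,-45,0,45,90,135]):
    q=inverse_kinematics([PS[0],PS[1],.1655],down(a));print(round(np.degrees(a)),None if q is None else np.round(q,2))
E
```

```text
(np.float64(17.58271441558267), array([0.31688667, 0.00384424, 0.08329976]), np.int64(835))
[[0.001, -0.319, 0.948, -0.147], [1.0, 0.001, -0.001, 0.0], [-0.0, 0.948, 0.319, -0.084], [0.0, 0.0, 0.0, 1.0]] 352.6006365669205
[[-0.0, 0.35, -0.94], [0.0, -0.94, -0.35], [-1.0, -0.0, -0.0]]
-180 None
-135 [0.08 0.02 2.02 0.   1.1  2.44]
-90 [ 0.08  0.02  2.02 -0.    1.1   1.65]
-45 [ 0.08  0.02  2.02 -0.    1.1   0.86]
0 [ 0.08  0.02  2.02 -0.    1.1   0.08]
45 [ 0.08  0.02  2.02 -0.    1.1  -0.71]
90 [ 0.08  0.02  2.02 -0.    1.1  -1.49]
135 [ 0.08  0.02  2.02  0.    1.1  -2.28]
```

```bash
python3 - <<'E'
from h import *
from cell import manip,cams
c=dict(np.load("top0.npz"));D=ray(c,[289.4,239],.115)[0];print(D)
manip.move_pose([D[0],D[1],.25],down(np.pi/2));manip.move_linear([D[0]+.004,D[1],.21])
s=manip.state();w=cams.capture("wrist");T=wristT(s,w);np.savez("w1.npz",T=T,**w)
print(s["clock"],s["contact_force"])
im=w["image"];p=np.linalg.inv(T)@np.r_[D,1];K=w["intrinsics"];u,v=K[0,0]*p[0]/p[2]+K[0,2],K[1,1]*p[1]/p[2]+K[1,2];print(u,v)
u,v=int(u),int(v);a=im[max(0,v-110):v+110,max(0,u-140):u+140]
cv2.imwrite("pics/w1.png",im);cv2.imwrite("pics/w1c.png",cv2.resize(a,None,fx=2.7,fy=2.7,interpolation=cv2.INTER_CUBIC))
print(tilt(w,T=T))
E
```

```text
[0.57870835 0.05767598 0.115     ]
3.2833 [0.30373332 0.45358829 0.97770537]
318.671828687069 239.01435632493036
(np.float64(17.72739547291256), array([0.31966763, 0.00878522, 0.08260294]), np.int64(5655))
```

View pics/w1c.png

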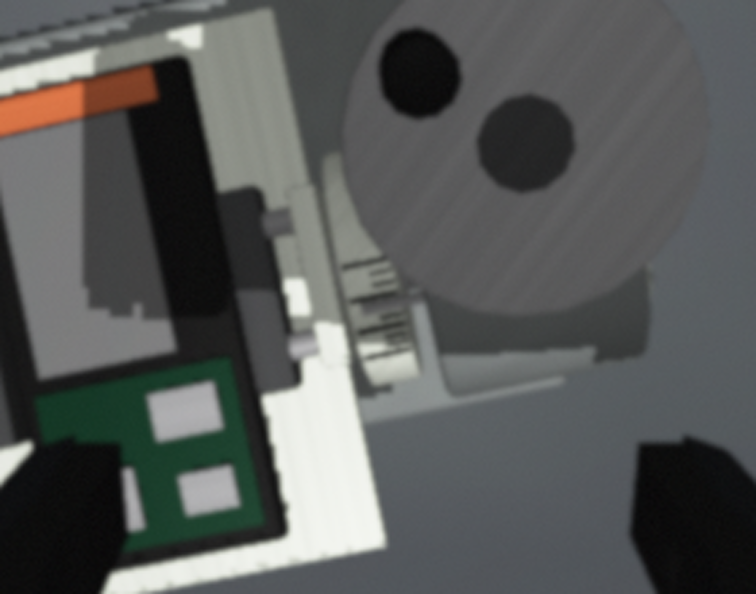

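```bash
python3 - <<'E'
from h import *
from cell import manip,cams
d=dict(np.load("w1.npz"));T=d["T"]
h=ray(d,[178+526/2.7,129+143/2.7],.163,T)[0];p=ray(d,[178+420/2.7,129+73/2.7],.1945,T)[0];print(h,p,np.hypot(*(p-h)[:2]))
a=d["image"][180:280,280:350];cv2.imwrite("pics/w1z.png",cv2.resize(a,None,fx=6,fy=6,interpolation=cv2.INTER_CUBIC))
e=PS-W;e2=(p-h)[:2];print(np.degrees(np.arctan2(e[1],e[0])),np.degrees(np.arctan2(e2[1],e2[0])))
C=(W+h[:2])/2;g=C+.028*(e/np.hypot(*e)+e2/np.hypot(*e2))/np.hypot(*(e/np.hypot(*e)+e2/np.hypot(*e2)));print(C,g)
np.save("cg.npy",[C,g])
manip.set_gripper(.04,12)
manip.move_linear([*g,.24],rate=.2);manip.move_linear([*g,.1665],rate=.1)
print(manip.state()["contact_force"])
manip.set_gripper(0,12)
s=manip.state();print(s["clock"],s["contact_force"],s["gripper_width"],s["tool_pos"])
E
```

```text
[0.53017228 0.0871593  0.163     ] [0.51362296 0.06412741 0.1945    ] 0.028361026385179802
-126.22114089135754 -125.69873930831045
[0.52943614 0.08772965] [0.512994   0.06506567]
[-0.06661426  0.60081172  0.49211648]
6.1 [-0.59616023 -0.64100638  1.92348846] 0.013579522647202047 [0.51318342 0.06490007 0.16699002]
```

View pics/w1z.png

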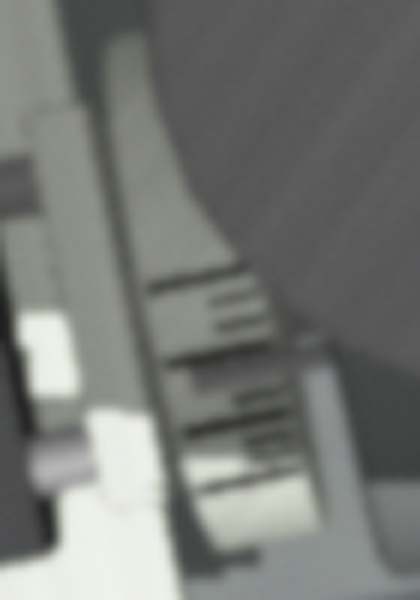

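```bash
cat >> h.py <<'E'
def wind(manip,th0,total,step=20,rate=.06,z=.1665,log=True):
    C=np.load("cg.npy")[0];n=int(np.ceil(total/step));out=[]
    for i in range(1,n+1):
        t=np.radians(th0-total*i/n);u=np.array([np.cos(t),np.sin(t)])
        manip.move_linear([*(C+.028*u),z],rate=rate)
        s=manip.state();f=s["contact_force"];tg=np.array([np.sin(t),-np.cos(t)])
        out.append((round(th0-total*i/n,1),round(f[:2]@tg,1),round(f[:2]@u,1),round(f[2],1)))
        if np.linalg.norm(f[:2])>25:print("STOP",out[-1]);break
    if log:print(out)
    print(s["clock"],s["gripper_width"]);return out[-1][0]
E
python3 - <<'E'
from h import *
from cell import manip,cams
print(wind(manip,-126,180,step=15))
E
```

```text
[(-141.0, np.float64(0.7), np.float64(0.7), np.float64(4.1)), (-156.0, np.float64(0.5), np.float64(0.2), np.float64(4.0)), (-171.0, np.float64(1.6), np.float64(-1.1), np.float64(3.7)), (-186.0, np.float64(0.1), np.float64(-3.0), np.float64(3.7)), (-201.0, np.float64(0.7), np.float64(-4.8), np.float64(4.4)), (-216.0, np.float64(-1.5), np.float64(-4.7), np.float64(5.2)), (-231.0, np.float64(-2.5), np.float64(-4.3), np.float64(6.0)), (-246.0, np.float64(-1.0), np.float64(-4.6), np.float64(8.5)), (-261.0, np.float64(-2.4), np.float64(-3.6), np.float64(8.6)), (-276.0, np.float64(-2.1), np.float64(-0.8), np.float64(9.3)), (-291.0, np.float64(-2.4), np.float64(1.0), np.float64(8.7)), (-306.0, np.float64(-2.5), np.float64(1.5), np.float64(8.0))]
9.4 0.01370122696754069
-306.0
```

```bash
python3 - <<'E'
from h import *
from cell import manip,cams
print(manip.state()["tool_pos"])
t=wind(manip,-306,360,step=20,rate=.07,z=.1675)
print(t,manip.state()["tool_pos"])
c=cams.capture("top");print(tilt(c))
E
```

```text
[0.54458747 0.1113318  0.16663982]
[(-326.0, np.float64(-4.0), np.float64(3.6), np.float64(3.5)), (-346.0, np.float64(-2.7), np.float64(4.9), np.float64(1.7)), (-366.0, np.float64(-3.3), np.float64(6.0), np.float64(1.2)), (-386.0, np.float64(-2.8), np.float64(5.6), np.float64(2.0)), (-406.0, np.float64(-2.1), np.float64(5.5), np.float64(1.0)), (-426.0, np.float64(-2.2), np.float64(4.3), np.float64(2.2)), (-446.0, np.float64(-1.5), np.float64(4.2), np.float64(2.4)), (-466.0, np.float64(-2.0), np.float64(1.9), np.float64(1.4)), (-486.0, np.float64(-1.9), np.float64(0.1), np.float64(-0.1)), (-506.0, np.float64(-1.8), np.float64(-3.4), np.float64(-3.0)), (-526.0, np.float64(-0.8), np.float64(-4.9), np.float64(-3.6)), (-546.0, np.float64(-1.2), np.float64(-5.4), np.float64(-4.2)), (-566.0, np.float64(-1.7), np.float64(-6.3), np.float64(-4.4)), (-586.0, np.float64(-1.4), np.float64(-6.0), np.float64(-3.3)), (-606.0, np.float64(-2.1), np.float64(-5.9), np.float64(0.5)), (-626.0, np.float64(-2.1), np.float64(-4.7), np.float64(0.5)), (-646.0, np.float64(-2.4), np.float64(-3.0), np.float64(-0.2)), (-666.0, np.float64(-2.7), np.float64(-0.9), np.float64(-1.0))]
14.65 0.013226795450769196
-666.0 [0.54532776 0.11080693 0.16705119]
(np.float64(21.611171037258725), array([0.39615356, 0.00505452, 0.08302129]), np.int64(738))
```

```bash
python3 - <<'E'
from h import *
from cell import manip,cams
cg=np.load("cg.npy");cg[0,0]+=.001;np.save("cg.npy",cg)
t=wind(manip,-666,780,step=20,rate=.08,z=.1675,log=False)
s=manip.state();print(t,s["contact_force"])
c=cams.capture("top");print(tilt(c))
w=cams.capture("wrist");T=wristT(s,w);print(tilt(w,T=T));np.savez("w2.npz",T=T,**w)
D=np.array([.5787,.0577,.115,1]);p=np.linalg.inv(T)@D;K=w["intrinsics"];u,v=int(K[0,0]*p[0]/p[2]+K[0,2]),int(K[1,1]*p[1]/p[2]+K[1,2]);print(u,v)
cv2.imwrite("pics/w2.png",cv2.resize(w["image"][max(0,v-70):v+70,max(0,u-90):u+90],None,fx=4.2,fy=4.2,interpolation=cv2.INTER_CUBIC))
E
```

```text
25.4333 0.013125491162835849
-1446.0 [-3.82201316  2.35450694 -4.8210501 ]
(np.float64(21.625129566717007), array([0.39643544, 0.55756551, 0.10760368]), np.int64(74))
(np.float64(28.127282157655078), array([0.53456235, 0.00827771, 0.08079181]), np.int64(5532))
273 295
```

View pics/w2.png

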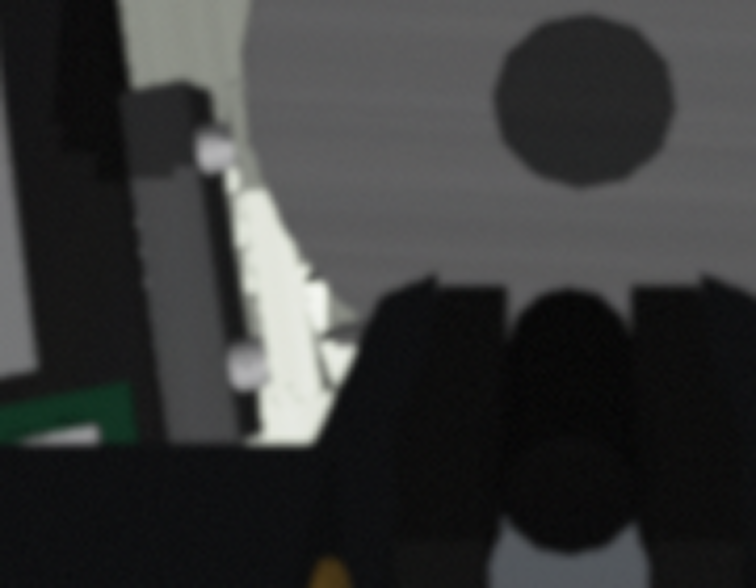

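```bash
python3 - <<'E'
from h import *
from cell import manip,cams
t=wind(manip,-1446,180,step=20,rate=.08,z=.1675,log=False)
s=manip.state();w=cams.capture("wrist");print(t,tilt(w,T=wristT(s,w)))
manip.set_gripper(.04,12)
p=np.array(manip.state()["tool_pos"]);manip.move_linear([p[0],p[1],.215],rate=.15)
manip.move_linear([.5827,.0577,.21],rate=.2)
s=manip.state();w=cams.capture("wrist");T=wristT(s,w);np.savez("w3.npz",T=T,**w);c=cams.capture("top")
print(s["clock"],tilt(w,T=T),tilt(c))
cv2.imwrite("pics/w3.png",cv2.resize(w["image"][180:280,270:350],None,fx=6,fy=6,interpolation=cv2.INTER_CUBIC))
E
```

```text
28.0083 0.013056727138853145
-1626.0 (np.float64(29.661023080408093), array([0.56948868, 0.00824702, 0.08051231]), np.int64(5028))
29.675 (np.float64(29.49478287908185), array([0.56565258, 0.01194264, 0.08073372]), np.int64(5842)) (np.float64(16.85491143529033), array([0.30296385, 5.58749065, 0.35090985]), np.int64(27))
```

View pics/w3.png

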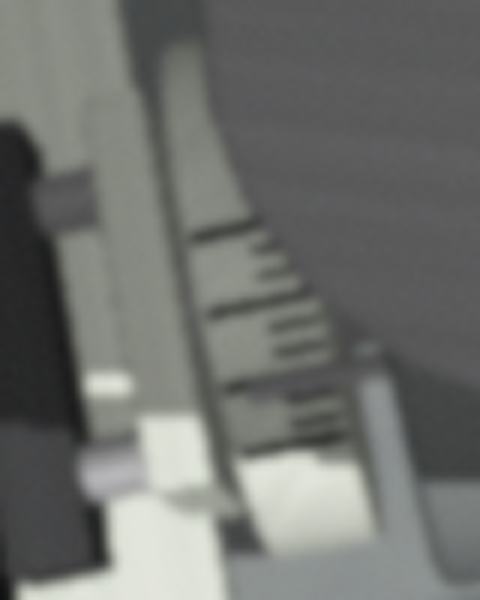

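```bash
python3 - <<'E'
from h import *
from cell import manip,cams
manip.move_linear([.6576,.0577,.21],rate=.2)
s=manip.state();w=cams.capture("wrist");T=wristT(s,w);np.savez("w4.npz",T=T,**w)
print(s["clock"],tilt(w,T=T),T[:3,3])
D=np.array([.5736,.0577,.115,1]);p=np.linalg.inv(T)@D;K=w["intrinsics"];u,v=int(K[0,0]*p[0]/p[2]+K[0,2]),int(K[1,1]*p[1]/p[2]+K[1,2]);print(u,v)
cv2.imwrite("pics/w4.png",cv2.resize(w["image"][max(0,v-50):v+40,u-50:u+50],None,fx=6,fy=6,interpolation=cv2.INTER_CUBIC))
E
```

```text
30.3 (np.float64(29.732890819125526), array([0.571151  , 0.0114432 , 0.08070084]), np.int64(6499)) [0.57405095 0.05779119 0.35650555]
317 122
```

View pics/w4.png

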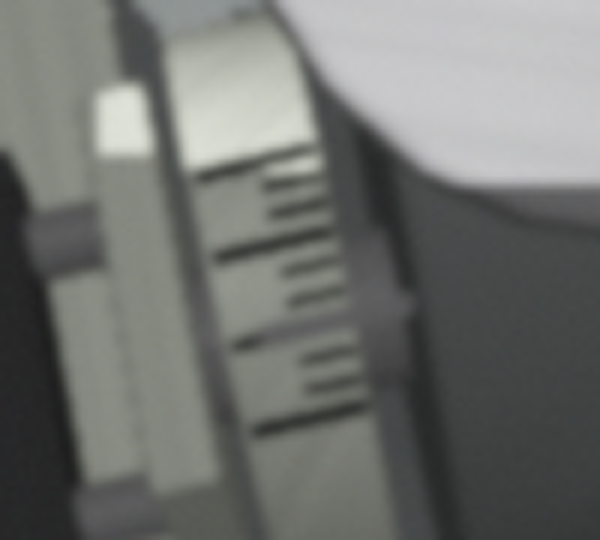

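```bash
python3 - <<'E'
from h import *
d=np.load("w4.npz");g=cv2.cvtColor(d["image"][72:162,267:367],cv2.COLOR_BGR2GRAY)
g=cv2.resize(g,None,fx=6,fy=6,interpolation=cv2.INTER_CUBIC)
from scipy.signal import find_peaks
for x in range(238,335,8):
    pr=cv2.GaussianBlur(g,(9,9),0)[140:450,x].astype(float);pk,_=find_peaks(-pr,prominence=8);print(x,[(int(a)+140,int(pr[a])) for a in pk])
E
```

```text
238 [(169, 74), (252, 64), (345, 80)]
246 [(166, 80), (251, 64), (343, 71)]
254 [(165, 87), (248, 66), (342, 75), (431, 75)]
262 [(161, 97), (186, 110), (246, 65), (339, 86), (430, 58)]
270 [(158, 103), (185, 87), (213, 104), (245, 64), (336, 95), (428, 54)]
278 [(156, 105), (184, 85), (212, 83), (242, 65), (272, 126), (334, 95), (426, 55)]
286 [(154, 104), (183, 85), (211, 78), (241, 65), (271, 102), (303, 116), (332, 95), (424, 58)]
294 [(152, 104), (182, 91), (209, 79), (239, 65), (269, 92), (301, 94), (330, 96), (422, 58)]
302 [(150, 109), (181, 101), (207, 80), (237, 66), (267, 90), (299, 90), (328, 95), (360, 102), (389, 111), (420, 56)]
310 [(149, 117), (179, 102), (205, 78), (235, 65), (266, 90), (297, 90), (326, 96), (358, 88), (388, 90), (419, 57)]
318 [(178, 100), (203, 78), (234, 65), (264, 90), (296, 90), (324, 96), (357, 83), (387, 81), (416, 57)]
326 [(175, 89), (201, 81), (232, 72), (261, 91), (293, 91), (323, 96), (355, 83), (386, 80), (414, 57)]
334 [(229, 79), (260, 92), (292, 90), (321, 97), (353, 84), (384, 79), (413, 57)]
```

```bash
cat > ball.py <<'E'
from h import *
c=dict(np.load("top0.npz"));g=c["image"][235:262,368:392].max(-1)<45
n,l,st,ce=cv2.connectedComponentsWithStats(g.astype(np.uint8));k=l[248-235,379-368];uv=ce[k]+[368,235]
yaw=np.radians(11.8);ex=np.array([np.cos(yaw),np.sin(yaw)]);ey=np.array([-np.sin(yaw),np.cos(yaw)])
O=np.load("cg.npy")[0]-(-.038*ex+.118*ey);A=O-.150*ey
z=.12
for _ in range(5):
    b=ray(c,uv,z)[0,:2];z=.09+np.sqrt(max(0,.075**2-((b-A)@ex)**2))
B=b
if __name__=="__main__":print(uv,st[k],"stage",O,"ball",b,z,"stage xy",(b-O)@ex,(b-O)@ey,"theta",np.degrees(np.arcsin((z-.09)/.075)))
E
python3 ball.py; python3 - <<'E'
from h import *
from cell import manip,cams
C=np.load("cg.npy")[0];t=np.radians(-1626);g=C+.028*np.array([np.cos(t),np.sin(t)])
manip.move_linear([*g,.22],rate=.25);manip.move_linear([*g,.1675],rate=.12);manip.set_gripper(0,12)
wind(manip,-1626,24,step=12,rate=.06,z=.1675)
s=manip.state();w=cams.capture("wrist");print(tilt(w,T=wristT(s,w)))
manip.set_gripper(.04,12);p=manip.state()["tool_pos"];manip.move_linear([p[0],p[1],.25],rate=.2)
print(manip.state()["clock"])
E
```

```text
[378.75806452 247.64516129] [ 7  9  9  9 62] stage [ 0.59176364 -0.02000585] ball [ 0.5564635  -0.18020068] 0.12307433467883151 stage xy -0.06731335963649895 -0.14959075567239744 theta 26.167136179103473
[(-1638.0, np.float64(-4.1), np.float64(0.2), np.float64(4.0)), (-1650.0, np.float64(-1.8), np.float64(-1.2), np.float64(4.6))]
32.7417 0.013677795028473798
(np.float64(29.839723672067144), array([0.57362647, 0.0082483 , 0.08046378]), np.int64(5062))
33.925
```

```bash
python3 - <<'E'
from ball import *
from cell import manip,cams
manip.set_gripper(0,20)
rot=down(yaw)
manip.move_pose([B[0],B[1],.22],rot)
manip.move_linear([B[0],B[1],.165],rate=.15);manip.dwell(.3)
s=manip.state();f0=np.array(s["contact_force"]);np.save("f0.npy",f0);print(s["clock"],f0,s["tool_pos"])
w=cams.capture("wrist");cv2.imwrite("pics/w5.png",w["image"])
E
```

```text
36.55 [-0.20111364  0.52210929 -0.14645202] [ 0.55719935 -0.18042246  0.16622964]
```

View pics/w5.png

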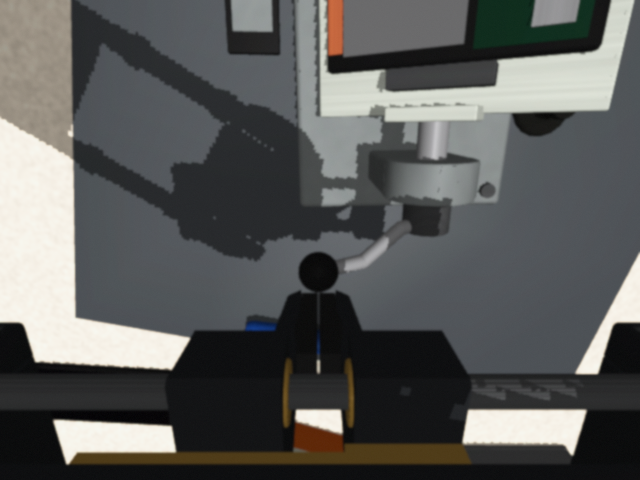

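```bash
python3 - <<'E'
from ball import *
from cell import manip,cams
f0=np.load("f0.npy");th=29.;log=[]
off=((B-A)@ex)+.075*np.cos(np.radians(26.2))
def sq(t):
    F=[]
    for _ in range(3):
        F.append(np.array(manip.state()["contact_force"])-f0);manip.dwell(.02)
    f=np.mean(F,0);t=np.radians(t);return f[:2]@ex*np.sin(t)+f[2]*np.cos(t),f[:2]@ex,f[2]
def go(t,rate):
    t=np.radians(t);manip.move_linear([*(A+(off-.075*np.cos(t))*ex),.102+.075*np.sin(t)],rate=rate)
go(th,.08)
while th>-32:
    F,fx,fz=sq(th);log.append((round(th,1),round(F,1),round(fx,1),round(fz,1)))
    if F>8.6 or manip.state()["clock"]>60:break
    st=2.5 if F<1.8 else (.8 if F<7 else .4)
    th-=st;go(th,.03)
print(*[tuple(map(float,l)) for l in log]);s=manip.state();print(s["clock"],s["tool_pos"])
E
```

```text
(29.0, 0.8, 0.6, 0.7) (26.5, 0.5, -0.1, 0.6) (24.0, 0.1, -0.2, 0.2) (21.5, 0.5, -0.1, 0.5) (19.0, -0.0, -0.2, 0.1) (16.5, 0.1, -0.2, 0.2) (14.0, -0.1, 0.3, -0.2) (11.5, 0.2, 0.4, 0.2) (9.0, 0.5, 0.1, 0.5) (6.5, 3.0, -1.6, 3.2) (5.7, 4.8, -2.5, 5.1) (4.9, 5.8, -2.9, 6.1) (4.1, 5.8, -3.4, 6.0) (3.3, 7.1, -4.5, 7.4) (2.9, 8.1, -4.8, 8.3) (2.5, 8.9, -4.7, 9.1)
41.7083 [ 0.54863009 -0.18256769  0.10609304]
```

```bash
python3 - <<'E'
from ball import *
from cell import manip,cams
f0=np.load("f0.npy");off=((B-A)@ex)+.075*np.cos(np.radians(26.2))
t=np.radians(2.0);manip.move_linear([*(A+(off-.075*np.cos(t))*ex),.102+.075*np.sin(t)],rate=.03)
for _ in range(4):
    s=manip.state();f=np.array(s["contact_force"])-f0;print((f[:2]@ex).round(2),f[2].round(2),s["tool_pos"][2].round(4));manip.dwell(.03)
p=s["tool_pos"];manip.move_linear([p[0],p[1],.22],rate=.15)
print(np.array(manip.state()["contact_force"])-f0)
manip.move_pose([.42,-.38,.3],down(0))
s=manip.state();c=cams.capture("top");print(s["clock"],tilt(c));np.savez("top1.npz",**c)
cv2.imwrite("pics/top1.png",cv2.resize(c["image"][175:305,195:435],None,fx=3.3,fy=3.3,interpolation=cv2.INTER_CUBIC))
E
```

```text
-4.87 9.66 0.1055
-4.96 9.28 0.1055
-4.8 9.41 0.1055
-5.49 9.36 0.1055
[0.07133321 0.0654197  0.54197021]
43.9917 (np.float64(29.614890662735174), array([0.56842288, 0.008196  , 0.0820031 ]), np.int64(747))
```

View pics/top1.png

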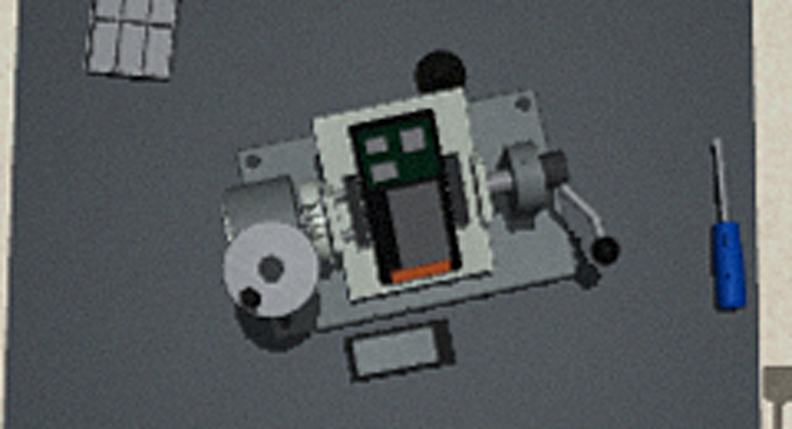

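```bash
python3 - <<'E'
from ball import *
from cell import manip,cams
off=((B-A)@ex)+.075*np.cos(np.radians(26.2))
P=A+(off-.075)*ex
manip.move_pose([*P,.2],down(yaw));manip.move_linear([*P,.112],rate=.1);manip.dwell(.3)
F=[]
for _ in range(8):F.append(manip.state()["contact_force"]);manip.dwell(.03)
f0=np.mean(F,0);print(f0,np.std(F,0));z=.1065;log=[]
while z>.095 and manip.state()["clock"]<64:
    manip.move_linear([*P,z],rate=.03)
    F=[]
    for _ in range(3):s=manip.state();F.append(s["contact_force"]);manip.dwell(.02)
    f=np.mean(F,0)-f0;fx=f[:2]@ex;eff=f[2]+fx*(s["tool_pos"][2]-.09)/.075
    log.append((round(z,4),round(s["tool_pos"][2],4),round(fx,1),round(f[2],1),round(eff,1)))
    if eff>8.7 or f[2]>9.5:break
    z-=.0004
print(*[tuple(map(float,l)) for l in log])
p=s["tool_pos"];manip.move_linear([p[0],p[1],.22],rate=.15);print(manip.state()["contact_force"]-f0)
manip.move_pose([.42,-.38,.3],down(0))
c=cams.capture("top");print(manip.state()["clock"],tilt(c))
E
```

```text
[ 0.18087232 -0.37506012  0.11662057] [0.34325478 0.56928915 0.70587819]
(0.1065, 0.1068, 0.9, 1.7, 1.9) (0.1061, 0.1066, 0.4, 4.1, 4.2) (0.1057, 0.1062, -0.2, 5.5, 5.5) (0.1053, 0.106, -0.5, 5.8, 5.7) (0.1049, 0.1057, -0.6, 6.6, 6.5) (0.1045, 0.1055, -0.8, 7.7, 7.5) (0.1041, 0.1052, -1.1, 8.0, 7.8) (0.1037, 0.1049, -2.1, 9.1, 8.7)
[ 0.06293779  0.07300939 -0.99860994]
51.0917 (np.float64(29.822724880585447), array([0.57323223, 0.00626889, 0.08170946]), np.int64(751))
```

```bash
python3 -c "
from cell import order,manip
print(manip.state()['clock']);order.close_job()"
```

```text
51.0917
the job is handed in; nothing more can be done
```

I wound the holder up to about 29.9° and pressed the clamp lever tight to about 9 N. I handed the job in at 51 s of the 72 s allowed, with the arm clear of everything.

- **Tilt:** I held the post at 12 N and wound clockwise about 4.2 turns. I then stopped, read the scale at about 29.7°, took hold again and added a last 24° of wheel. Plane fits to the holder plate gave 29.84° from the wrist camera after that nudge. The top camera gave 29.6° and then 29.8° after clamping. They agree to about 0.2°, with no sign of running past 30°. I did not read the scale again after the nudge.
- **Clamp:** The lever began to bite around 6–9° above level. The first press ended at 9.4 N vertical, but about 5 N of sideways friction meant only about 8 N acted square to the lever. I re-pressed straight down to 9.1 N vertical, about 8.7 N square to the lever. The force readings scatter by about 0.7 N.
- **Rest of the bench:** I saw nothing else moved around the holder in the last picture I viewed, taken before the re-press. That view did not take in the tape, bottle, carton or spare phone, but the arm did not go near them.

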